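# Shut, pin and squeeze a hinged wax mould

### The arm

A 7-joint arm with a two-finger parallel gripper is mounted at the origin on the work surface. World frame = base frame: x ahead of the robot, y to its left, z up, the work surface at z = 0. Lengths are in mm, angles in rad, forces in N, time in s.
With the tool pointing down it reaches from about 400 to 875 mm from the base axis. Payload 4.4 kg.
Tool frame: the origin (TCP) lies where the fingers leave the gripper's body, on its centre line; the fingertips stand 73 mm ahead of it and the grasp point (between the pads) lies 54 mm ahead of it; z points along the fingers, y is the line along which they close (so a half turn about z gives the same grasp; the last joint's range is limited). The gripper opens to 85 mm and grips with 20 to 120 N. Pads are 22 mm wide; open, the fingers measure 114 mm over their backs; the gripper's body (76 mm by 85 mm) begins 54 mm behind the grasp point. The pads swing forward as they close: fully open they stand 13 mm farther back than shut.
Start: joints at [-1.344, 0.628, 0.038, 1.517, -0.027, 0.996, -0.02], TCP at [187.59, 622.356, 303.913] pointing down, gripper open.
Joint ranges: [-3.06, 3.06], [-0.37, 2.12], [-1.25, 1.32], [0.18, 2.47], [-1.1, 4.24], [0.23, 1.98], [-2.94, 2.94]. Speed limits (rad/s): [2.57, 2.57, 3.14, 3.14, 3.14, 3.14, 3.14].

### API

Orientations are given as [roll, pitch, yaw] about the fixed x, y, z axes, in that order (R = Rz(yaw) Ry(pitch) Rx(roll)).
In Python, from cell import ctrl gives the robot as it stands.
- The arm moves only by the tool send_rows, never from a script. Its argument "rows" is a list that holds one entry, the list of rows, each a list of 6 numbers: the shift along the tool's x, y, z in cm, then the turn, a rotation vector about the tool's x, y, z in rad. In form: [[[tx, ty, tz, wx, wy, wz], ...]]. A call has 1 to 10 rows; each row is the pose to reach, as a shift and turn from the pose commanded when the call began, along the tool's axes at that moment; what a row does not reach only later rows make up. A row lasts 1/10 s, in which the tool goes at most 50 mm and 8.59 degrees, less where a joint would pass 70% of its speed; a pose out of reach is approached as far as the arm can. A call with a gripper value outside its range is refused whole. "grip" is the closure in counts, from 0 (fully open) to 255 (shut), set as the call begins (left out, the last holds). The fingers move at their own pace and stop on an object; the grip force is fixed at half the most. Time passes only in rows, so rows that repeat a pose let the fingers close. It gives the time, the measured TCP pose, the force, the opening and the grip force at its end, in the units of the state.
- ctrl.read_state(): the state, without advancing time (a new reading comes with each control period).
- ctrl.get_image(name): name is "scene" or "top"; returns a dict with "pixels" (420x560x3 uint8, red, green, blue), "fx", "fy", "cx", "cy" (pixels), "extrinsics" (4x4, takes a point from camera to world coordinates). Camera axes: x right, y up, looking along -z (the intrinsics and any distortion apply to the point x, -y, -z); pixel columns grow to the right and rows downward; lengths in mm; the calibration is good to about 2 mm. A picture is of the moment at which its call begins. There is no depth.
- ctrl.finish_job(): hands the job in; it is judged then, once.
The state is a dict: "clock": time; "qpos": joint angles; "qd": joint speeds; "tau": joint torques, N m; "eef_pos": TCP position; "tool_rot": TCP orientation; "force": force on the tool from outside, world axes, zero at the start; "torque": the same for the moment, N m; "width": finger opening in mm; "gripper_force": force on a finger pad.
Only numpy, scipy, OpenCV 4.12 (cv2) and the standard library are available. Lean on these libraries where they do the work, as an engineer would, in place of code of your own. Each camera call takes 0.05 s, during which the arm holds its last target. There are 200 camera calls.

### The job

Get the hinged wax mould ready for the wax shot: swing its open front half fully shut against the back half, then take the ring-headed locking pin from the wooden tool block and push it fully down through the aligned eyes at the free end. Finish by squeezing the two halves together between the gripper's fingers and stay there: the program ends while still holding the mould squeezed shut. Leave the other tools and things on the bench where they are.

Things in the scene. Friction and masses are not known exactly. Their poses are not given: they have to be found in the camera images.
- mould: Mould on a dark steel base plate (180 x 100 x 12 mm) screwed to the bench; origin under the plate's centre, at bench height, z up. Two upright aluminium halves, each 96 x 22 x 70 mm (12 to 82 mm above the bench), meet in the plane y = 0, x from -48 to +48 mm: back half at y 0 to +22, shut front half at y -22 to 0. Hinge axis at x = -58, locking eyes at x = +62 mm.
- back_half: The fixed back half (same frame and origin as mould): aluminium block with the top and bottom locking eyes, 26 x 26 mm each round a 10.5 mm hole, centred at x = 62, y = 0 mm, at heights 60 to 74 mm and 22 to 36 mm.
- leaf (a joint): Angle of the hinged front half about its upright hinge pin: 0 is shut against the back half (a stop), growing as the front half swings away towards -y of the mould; up to 1.5 rad. The hinge is slightly stiff (0.12 N m, about 1.5 N at the free end) and stays where it is left, with no spring.
- front_half: Hinged front half: aluminium block. Origin on the hinge axis at bench height, z up; x runs along the block away from the hinge (block x 10 to 106 mm, 12.5 to 82 mm high, y -22 to 0; -y is the outer face to push on). Carries the middle locking eye (26 x 26 mm, 10.5 mm hole, heights 37 to 59 mm) at x = 120, y = 0, which comes between the other two when shut.
- hinge_top (a point): On the upright hinge axis, at the height of the tops of the halves (82 mm).
- push_point (a point): A point on the outer face of the front half, 85 mm from the hinge axis and 47 mm above the bench; it moves with the front half.
- seam_top (a point): Middle of the top of the shut mould, on the parting line, 82 mm above the bench: the shut mould is 44 mm thick across (22 mm either side, along y of the mould), with free room for a finger on either side.
- lock_eye (a point): Centre of the mouth of the top locking eye (chamfered hole, 10.5 mm), 74 mm above the bench, at the free end of the mould.
- pin: Locking pin, upright in one of the tool block's three holes: steel shank 8 mm thick, 54 mm long, tapered tip; brass collar 18 mm wide, 6 mm thick; short neck; brass ring (34 mm across, 9 mm thick) standing on edge. Origin at the lower tip, z up along the shank; the ring lies in the pin's xz plane, its 9 mm thickness along y. 100 mm in all, about 60 g.
- pin_shoulder (a point): Underside of the pin's collar, 54 mm above its tip. It rests on the top locking eye when the pin is fully home.
- pin_ring (a point): Centre of the pin's ring, 83 mm above the tip.
- tool_block: Wooden tool block 190 x 60 x 50 mm, fixed to the bench; origin at the centre of its underside, x along it. Three 10 mm holes 40 mm deep (floor 10 mm above the bench) in a row along x, 60 mm apart, hold the pin and two punches, in any order.
- ball_punch: Bystander in the tool block: steel doming punch, 94 mm, with a 22 mm ball on top. Origin at its lower end.
- bezel_punch: Bystander in the tool block: punch with a dark wooden handle, 96 mm. Origin at its lower end.
- loupe: Bystander: black loupe, 42 mm wide, 36 mm high, standing on the bench near the robot. Origin under its centre.
- hammer: Bystander: hammer, 240 mm long, lying on the robot's right. Origin under its middle.
- file: Bystander: half-round file with a teal handle, 250 mm long, lying on the robot's left. Origin under its middle.
- wax_jar: Bystander: jar of green wax, 68 mm wide, 85 mm high. Origin under its centre.
- dish: Bystander: white dish with green wax rings, 100 mm wide, 22 mm high. Origin under its centre.
- ornament: Bystander: gilt leaf ornament about 60 mm wide and 45 mm high, on a 90 x 90 x 18 mm steel bench block. Origin under its centre.
There are look-alikes about, which are no part of the job. What is shaped like the pin but green or white is not meant. What is shaped like the mould but green is not meant.

How it is judged (in metres and radians):
On the way, in this order (a step that is already met when the one before it is completed fails the run):
1. the front half is shut against the back half (value of joint leaf below 0.02 rad), for 0.2 s.
2. the pin is fully home through the eyes of the shut mould (value of joint leaf below 0.02 rad and horizontal distance between pin_shoulder and lock_eye below 0.004 m and z of pin_shoulder in the frame of mould below 0.077 m and angle between pin's own z axis and vertical below 0.08 rad), for 0.2 s.
At the end, for the whole second after the job is handed in: The front half is shut (leaf under 0.015 rad); the pin stands upright (within 0.08 rad) through the eyes, its collar within 3 mm of the top eye and 4 mm of its axis; and the fingers press with more than 5 N on the front half and on the back half, squeezing the mould shut, for the whole last second (value of joint leaf below 0.015 rad and horizontal distance between pin_shoulder and lock_eye below 0.004 m and z of pin_shoulder in the frame of mould below 0.077 m and angle between pin's own z axis and vertical below 0.08 rad and contact force between the fingers and front_half above 5 N and contact force between the fingers and back_half above 5 N); the arm keeps its last pose, push and grip.
It fails at once if a bystander was moved more than 3 cm (distance of any of ball_punch, bezel_punch, loupe, hammer, file, wax_jar, dish, ornament from where it was at the start of the episode above 0.03 m).
It also fails if it takes over 72 s, if anything falls off the work surface, if the arm or the gripper's body presses on something with over 40 N, if the wrist force passes 120 N, or if a joint passes its speed limit or range.

## Working session

There is one attempt and no reset: what is moved stays moved. The work goes in short steps, Python scripts to look and compute and a tool call to move; the robot and the scene stay as the last step left them, time stands still between calls to the robot, and variables do not carry over. Pictures are saved under pics/ and viewed, at most 10 in all, crops included, and the job is handed in when it is done.

Besides the shell and the picture viewer there is one more tool, called after "Call:" in YAML: its name, and indented under it one key for each argument. send_rows: Moves the arm, as the interface text tells. Its arguments: {"type":"object","properties":{"rows":{"type":"array","items":{"type":"array","items":{"type":"array","items":{"type":"number"}}}},"grip":{"type":"number"}},"required":["rows"]}

```bash
ls; mkdir -p pics; cat > h.py <<'E'
import numpy as np, cv2
from cell import ctrl
def grab(n,f=None):
    im=ctrl.get_image(n)
    if f: cv2.imwrite('pics/'+f,im['pixels'][:,:,::-1])
    return im
def ray(im,u,v):
    d=np.array([(u-im['cx'])/im['fx'],-(v-im['cy'])/im['fy'],-1.]); E=np.array(im['extrinsics'])
    d=E[:3,:3]@d; return E[:3,3],d/np.linalg.norm(d)
def onz(im,u,v,z):
    o,d=ray(im,u,v); return o+d*(z-o[2])/d[2]
def tri(a,b):
    (o1,d1),(o2,d2)=a,b
    s=np.linalg.lstsq(np.c_[d1,-d2],o2-o1,rcond=None)[0]
    p,q=o1+d1*s[0],o2+d2*s[1]; return (p+q)/2,np.linalg.norm(p-q)
def proj(im,p):
    E=np.array(im['extrinsics']); c=E[:3,:3].T@(np.array(p)-E[:3,3])
    return im['cx']+im['fx']*c[0]/-c[2], im['cy']+im['fy']*-c[1]/-c[2]
E
python3 - <<'E'
from h import *
for n in('scene','top'):
    im=grab(n,n+'0.png'); print({k:v for k,v in im.items() if k!='pixels'})
print(ctrl.read_state())
E
```

```text
pics
{'fx': 464.2986097557595, 'fy': 464.2986097557595, 'cx': 290.136084829443, 'cy': 207.9399368059068, 'extrinsics': array([[-7.93723659e-01, -4.36213641e-01,  4.23934443e-01,
         1.05924968e+03],
       [ 6.08278389e-01, -5.68751610e-01,  5.53641587e-01,
         7.25381049e+02],
       [-3.92615662e-04,  6.97308587e-01,  7.16770940e-01,
         9.56929284e+02],
       [ 0.00000000e+00,  0.00000000e+00,  0.00000000e+00,
         1.00000000e+00]])}
{'fx': 379.7884545635151, 'fy': 379.7884545635151, 'cx': 279.5356161376785, 'cy': 211.38066687482674, 'extrinsics': array([[ 1.46980094e-02,  9.86972256e-01, -1.60217772e-01,
         3.39648605e+02],
       [-9.99715411e-01,  1.75166775e-02,  1.61945088e-02,
         4.70873836e+01],
       [ 1.87900139e-02,  1.59934149e-01,  9.86948835e-01,
         1.27774448e+03],
       [ 0.00000000e+00,  0.00000000e+00,  0.00000000e+00,
         1.00000000e+00]])}
{'clock': 0.1, 'qpos': array([-1.34383227,  0.62926853,  0.03844958,  1.51827463, -0.02702148,
        0.99630321, -0.02002331]), 'qd': array([-0.00097224, -0.00237668, -0.0001927 , -0.0032452 , -0.00217662,
        0.00056983,  0.00076649]), 'tau': array([ 3.32858275e-03, -5.64525390e+01,  1.23071361e+00, -1.93970776e+01,
        1.12672537e-02,  5.39648274e-03, -5.90480731e-08]), 'eef_pos': array([187.43008653, 621.93011151, 303.06924951]), 'tool_rot': array([-3.13985680e+00,  3.41579124e-06,  2.84878955e+00]), 'force': array([-0.51322983, -0.2210498 ,  0.12665158]), 'torque': array([ 0.03751076, -0.01069562,  0.01668764]), 'gripper_force': 0.0, 'width': 85.5581255067361}
```

View pics/scene0.png

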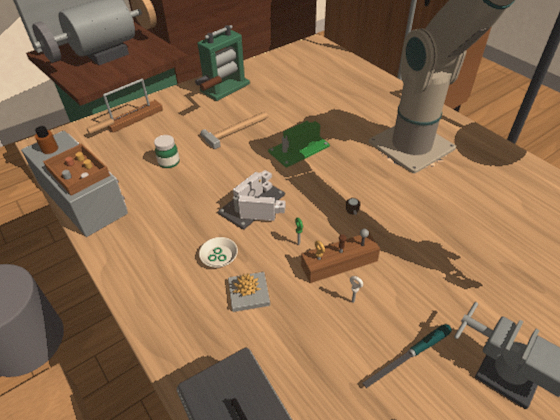

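View pics/top0.png

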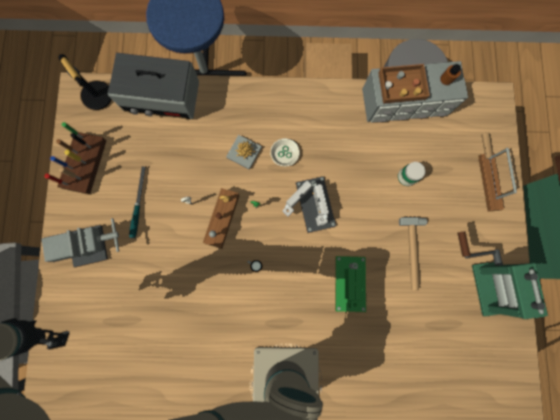

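Candidates in the scene view are:
- **Pin:** brass ring in the wooden block (319,247). Green look-alike at (298,226) and white look-alike at (354,284) are rejected.
- **Mould:** aluminium on the dark plate (255,200). The green one at (300,145) is rejected.

I'll check the choice in close crops.

```bash
python3 - <<'E'
import cv2
a=cv2.imread('pics/scene0.png')[165:285,212:392]; cv2.imwrite('pics/c1.png',cv2.resize(a,(792,528),interpolation=cv2.INTER_CUBIC))
b=cv2.imread('pics/top0.png')[165:255,200:340]; cv2.imwrite('pics/c2.png',cv2.resize(b,(784,504),interpolation=cv2.INTER_CUBIC))
E
```

```text
(no output)
```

View pics/c1.png

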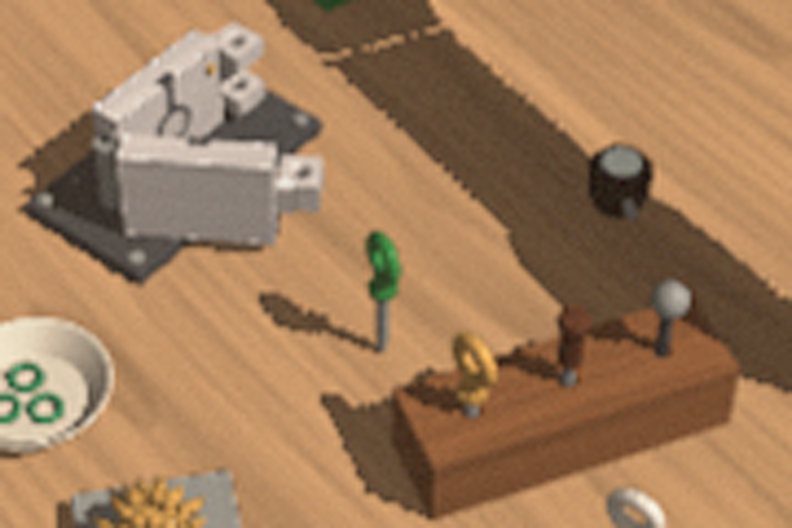

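View pics/c2.png

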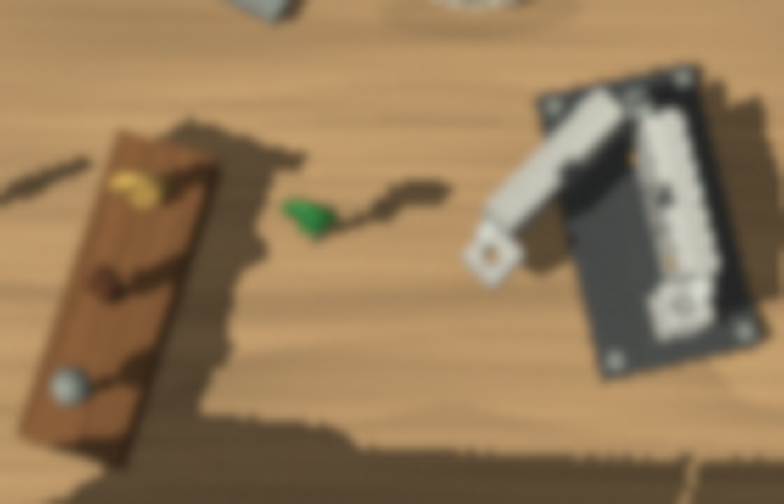

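The crops show the brass ring pin (c1 475,360; c2 138,188) at one end of the block, and the aluminium mould with its front half open. The eye hole is at c1 (239,43) and c2 (683,303). Now I'll turn these into positions.

```bash
cat >> h.py <<'E'
def S(u,v): return u/4.4+212-.39,v/4.4+165-.39
def T(u,v): return u/5.6+200-.41,v/5.6+165-.41
E
python3 - <<'E'
from h import *
np.set_printoptions(precision=1,suppress=True)
s,t=grab('scene'),grab('top')
def P(n,a,b):
    p,e=tri(ray(s,*S(*a)),ray(t,*T(*b))); print(n,p,'gap %.1f'%e)
P('eye',(239,43),(683,303)); P('leafeye',(305,171),(491,254))
P('ball',(670,299),(69,386)); P('scr1',(43,201),(684,77)); P('scr2',(137,257),(554,105)); P('scr3',(301,121),(742,330))
# pin by brass mask
def mask(im,c,r,lo,hi):
    h=cv2.cvtColor(im['pixels'],cv2.COLOR_RGB2HSV); m=cv2.inRange(h,np.array(lo),np.array(hi)); k=np.zeros_like(m)
    x,y=map(int,c); k[y-r:y+r,x-r:x+r]=255; return m&k
for nm,im,c in(('s',s,S(475,365)),('t',t,T(138,188))):
    x,y=map(int,c); 
    m=mask(im,c,11 if nm=='s' else 7,(18,140,110),(30,255,255)); ys,xs=np.nonzero(m); print(nm,len(xs),xs.mean(),ys.mean(),xs.min(),xs.max(),ys.min(),ys.max())
P('pin',(475,365),(138,188))
print('neck z50',onz(s,*S(472,412),50))
print('topscr z12',[onz(t,*T(*q),12)[:2] for q in((684,77),(554,105),(614,362),(742,330))])
print('scrS',[onz(s,*S(*q),12)[:2] for q in((43,201),(137,257),(301,121))])
print('plateT',[onz(t,*T(*q),12)[:2] for q in((698,63),(540,97),(603,380),(768,340))])
print('plateS',[onz(s,*S(*q),12)[:2] for q in((25,205),(140,275))])
print('blkT',[onz(t,*T(*q),50)[:2] for q in((118,130),(218,162),(127,467),(20,430))])
print('blkS',[onz(s,*S(*q),50)[:2] for q in((397,392),(436,458),(737,375),(668,308))])
print('eyeS74',onz(s,*S(239,43),74),'T',onz(t,*T(683,303),74))
print('shanks z50 S',[onz(s,*S(*q),50)[:2] for q in((472,412),(568,380),(664,352))])
print('loupe',onz(s,*S(622,160),36),'green base',onz(s,*S(381,350),0))
E
```

```text
eye [ 512.  -106.3   74.3] gap 4.3
leafeye [540.7   3.6  61.7] gap 4.2
ball [457.7 237.5  95.9] gap 0.8
scr1 [ 661.3 -115.8   12.8] gap 2.7
scr2 [641.6 -36.1  15.7] gap 2.6
scr3 [ 486.2 -129.5  -16.7] gap 70.3
s 11 320.54545454545456 244.8181818181818 317 323 241 253
t 41 224.26829268292684 198.09756097560975 220 228 196 201
pin [571.6 204.2  90.2] gap 0.8
neck z50 [571.9 205.3  50. ]
topscr z12 [array([ 662.6, -116.8]), array([643.4, -37.2]), array([486.2, -74.2]), array([ 506.9, -151.3])]
scrS [array([ 660.2, -115.4]), array([639.1, -37.9]), array([484.5, -74.1])]
plateT [array([ 671.6, -125.5]), array([648.3, -28.6]), array([475.3, -67.7]), array([ 501.1, -166.9])]
plateS [array([ 671.2, -119.3]), array([646. , -24.1])]
blkT [array([614.3, 222.3]), array([596.2, 162.9]), array([416.5, 209.4]), array([436.7, 271.6])]
blkS [array([596.3, 168.6]), array([608. , 217.8]), array([435.1, 276.7]), array([431.2, 216.2])]
eyeS74 [ 510.6 -104.7   74. ] T [ 513.7 -107.8   74. ]
shanks z50 S [array([571.9, 205.3]), array([513.8, 220.9]), array([456.3, 239.1])]
loupe [358.   99.8  36. ] green base [558.3 106.5   0. ]
```

The two views agree to about 2 mm:
- **Mould:** centre about (573.5, -94.8), yaw -166.75°.
- **Leaf:** eye is 123 mm from the hinge (120 expected), opening about 0.99 rad.
- **Pin:** (572, 205), ring height about 90 (93 expected), ring plane perpendicular to the block.

Next I'll compute the closing push.

```bash
cat >> h.py <<'E'
from scipy.spatial.transform import Rotation as R
YM=np.radians(193.25); C=np.array([573.5,-94.8])
mx=np.array([np.cos(YM),np.sin(YM)]); my=np.array([-mx[1],mx[0]]); H=C-58*mx
def M(x,y,z): return np.r_[C+x*mx+y*my,z]
def leafP(th,r,d,z):
    a=YM-th; lx=np.array([np.cos(a),np.sin(a)]); ly=np.array([-lx[1],lx[0]]); return np.r_[H+r*lx-(22+d)*ly,z]
def row(cp,cy,tp,ty):
    A=R.from_euler('z',cy)*R.from_euler('x',np.pi); B=R.from_euler('z',ty)*R.from_euler('x',np.pi)
    return np.round(np.r_[A.inv().apply(np.array(tp)-np.array(cp))/10,(A.inv()*B).as_rotvec()],2).tolist()
E
python3 - <<'E'
from h import *
a=leafP(1.0,85,45,250);print(a)
print(row([187.59,622.356,303.913],2.8488,a,1.802))
b=leafP(1.0,85,45,113)
for th,d in((1,45),(1,25),(.8,22),(.6,20),(.4,17),(.3,16),(.2,14),(.12,13),(.06,12),(.03,11),(0,11)):print(th,row(b,1.802,leafP(th,85,d,113),1.802)[:3])
E
```

```text
[615.43991592  25.74698342 250.        ]
[-58.18, -44.77, 5.39, 0.0, -0.0, 1.05]
1 [0.0, 0.0, 0.0]
1 [-1.08, -1.68, -0.0]
0.8 [-1.61, -3.81, -0.0]
0.6 [-2.51, -5.69, -0.0]
0.4 [-3.87, -7.36, -0.0]
0.3 [-4.63, -8.04, -0.0]
0.2 [-5.56, -8.66, -0.0]
0.12 [-6.28, -9.06, -0.0]
0.06 [-6.87, -9.33, -0.0]
0.03 [-7.22, -9.44, -0.0]
0 [-7.47, -9.54, -0.0]
```

Call:
send_rows:
  rows:
    - [[-58.18,-44.77,5.39,0,0,1.05],[-58.18,-44.77,5.39,0,0,1.05],[-58.18,-44.77,5.39,0,0,1.05],[-58.18,-44.77,5.39,0,0,1.05],[-58.18,-44.77,5.39,0,0,1.05],[-58.18,-44.77,5.39,0,0,1.05],[-58.18,-44.77,5.39,0,0,1.05],[-58.18,-44.77,5.39,0,0,1.05],[-58.18,-44.77,5.39,0,0,1.05],[-58.18,-44.77,5.39,0,0,1.05]]
  grip: 255

```text
clock: 1.2
eef_pos: [479.0, 215.6, 267.2]
tool_rot: [3.141, -0.0, 1.799]
force: [0.4, 0.7, 0.9]
width: -0.2
gripper_force: 0.0
```

Call:
send_rows:
  rows:
    - [[-21.6,9.0,1.7,0,0,0],[-21.6,9.0,1.7,0,0,0],[-21.6,9.0,1.7,0,0,0],[-21.6,9.0,1.7,0,0,0],[-21.6,9.0,1.7,0,0,0],[-21.6,9.0,1.7,0,0,0],[-21.6,9.0,1.7,0,0,0],[-21.6,9.0,1.7,0,0,0]]

```text
clock: 2.0
eef_pos: [614.0, 28.6, 250.0]
tool_rot: [-3.141, -0.001, 1.8]
force: [-0.4, -0.6, 0.8]
width: 0.0
gripper_force: 0.0
```

Call:
send_rows:
  rows:
    - [[0,0,5,0,0,0],[0,0,10,0,0,0],[0,0,13.7,0,0,0],[0,0,13.7,0,0,0],[-0.5,-0.8,13.7,0,0,0],[-1.1,-1.7,13.7,0,0,0],[-1.1,-1.7,13.7,0,0,0]]

```text
clock: 2.7
eef_pos: [600.3, 10.4, 115.7]
tool_rot: [3.14, 0.002, 1.796]
force: [-0.5, 0.4, 0.6]
width: -0.1
gripper_force: 0.0
```

Call:
send_rows:
  rows:
    - [[-0.3,-1.0,0,0,0,0],[-0.5,-2.1,0,0,0,0],[-0.9,-3.0,0,0,0,0],[-1.4,-4.0,0,0,0,0],[-2.0,-4.8,0,0,0,0],[-2.8,-5.7,0,0,0,0],[-3.2,-6.0,0,0,0,0],[-3.6,-6.4,0,0,0,0],[-3.6,-6.4,0,0,0,0]]

```text
clock: 3.6
eef_pos: [545.4, -38.1, 112.9]
tool_rot: [-3.14, 0.0, 1.797]
force: [0.3, -0.3, 0.1]
width: -0.1
gripper_force: 0.0
```

Call:
send_rows:
  rows:
    - [[-0.5,-0.4,0,0,0,0],[-1.0,-0.7,0,0,0,0],[-1.5,-0.9,0,0,0,0],[-1.9,-1.1,0,0,0,0],[-2.3,-1.2,0,0,0,0],[-2.6,-1.3,0,0,0,0],[-2.7,-1.3,0,0,0,0]]

```text
clock: 4.3
eef_pos: [539.4, -66.9, 113.2]
tool_rot: [-3.141, -0.0, 1.798]
force: [-1.3, 1.7, 0.2]
width: -0.1
gripper_force: 0.0
```

```bash
python3 - <<'E'
from h import *
s=grab('scene')['pixels'][165:285,212:332,::-1];t=grab('top')['pixels'][165:255,260:350,::-1]
cv2.imwrite('pics/c3.png',np.hstack([cv2.resize(s,(400,400),interpolation=3),cv2.resize(t,(400,400),interpolation=3)]))
st=ctrl.read_state();print(st['eef_pos'],st['force'])
E
```

```text
[539.75189393 -66.79883775 113.26305052] [-0.31886449  0.35348958 -0.41337586]
```

View pics/c3.png

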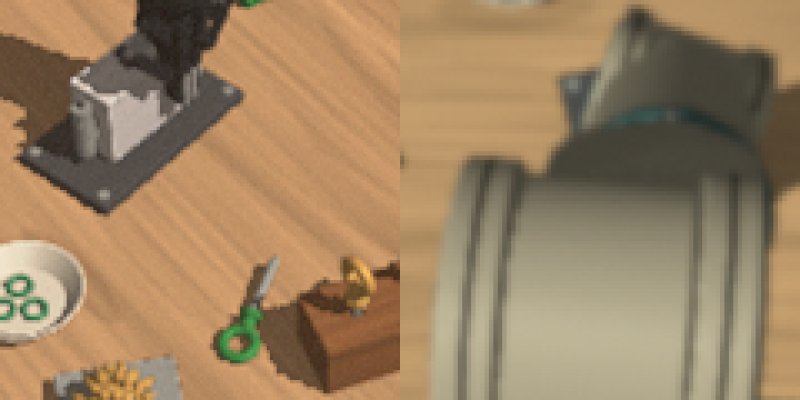

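The leaf is nearly shut. The green look-alike has been knocked over and now lies on the bench; it's not in the bystander list, and it stayed on the bench. I'll keep pushing until there is contact force.

Call:
send_rows:
  rows:
    - [[-0.2,0,0,0,0,0],[-0.3,0,0,0,0,0],[-0.4,0,0,0,0,0],[-0.4,0,0,0,0,0]]

```text
clock: 4.8
eef_pos: [540.1, -67.6, 113.2]
tool_rot: [-3.14, -0.004, 1.801]
force: [-2.4, 7.0, 3.9]
width: 0.2
gripper_force: 0.0
```

Call:
send_rows:
  rows:
    - [[-0.2,0,0,0,0,0],[-0.4,0,0,0,0,0],[-0.6,0,0,0,0,0],[-0.6,0,0,0,0,0],[-0.6,0,0,0,0,0]]

```text
clock: 5.3
eef_pos: [540.2, -68.0, 113.3]
tool_rot: [-3.138, -0.011, 1.805]
force: [-5.6, 17.7, 8.6]
width: 0.2
gripper_force: 0.0
```

Call:
send_rows:
  rows:
    - [[2,0,0,0,0,0],[4,0,0,0,0,0],[4,0,-4,0,0,0],[5,0,-9,0,0,0],[5,0,-13,0,0,0],[9,1,-13,0,0,-0.1],[14,2,-13,0,0,-0.2],[18,3,-13,0,0,-0.3],[18,3,-13,0,0,-0.3],[18,3,-13,0,0,-0.3]]
  grip: 135

```text
clock: 6.3
eef_pos: [530.8, 106.9, 243.3]
tool_rot: [3.141, 0.001, 2.101]
force: [-0.9, -0.5, -0.0]
width: 40.2
gripper_force: 0.0
```

```bash
python3 - <<'E'
from h import *
st=ctrl.read_state();p,y=st['eef_pos'],st['tool_rot'][2];print(p,st['tool_rot'],st['width'])
print(row(p,y,[571.8,204.5,215],1.286))
s=grab('scene')['pixels'][150:285,200:400,::-1]
cv2.imwrite('pics/c4.png',cv2.resize(s,(800,540),interpolation=3))
E
```

```text
[530.77705709 106.87195566 243.27852068] [3.14115814e+00 5.82463657e-04 2.10078911e+00] 40.172996374394
[6.35, 8.47, 2.83, -0.0, -0.0, 0.81]
```

View pics/c4.png

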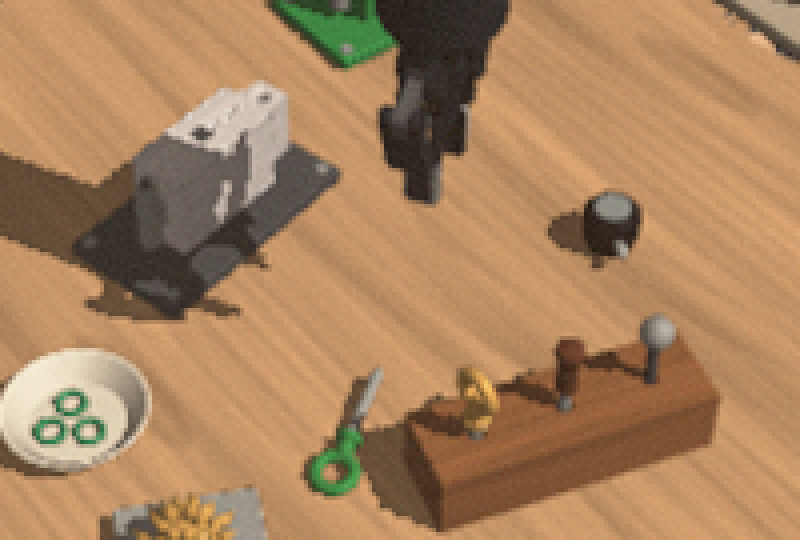

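Mould shut. The pin is undisturbed at c4 (479,398) and the green look-alike lies at (350,430). I'll move to hover over the pin.

Call:
send_rows:
  rows:
    - [[3.2,4.3,1.5,0,0,0.15],[6.35,8.47,2.83,0,0,0.3],[6.35,8.47,2.83,0,0,0.45],[6.35,8.47,2.83,0,0,0.6],[6.35,8.47,2.83,0,0,0.7],[6.35,8.47,2.83,0,0,0.81],[6.35,8.47,2.83,0,0,0.81],[6.35,8.47,2.83,0,0,0.81]]

```text
clock: 7.15
eef_pos: [572.2, 202.1, 215.0]
tool_rot: [3.141, 0.001, 1.289]
force: [-0.2, 0.1, 0.3]
width: 39.7
gripper_force: 0.0
```

```bash
python3 - <<'E'
from h import *
st=ctrl.read_state();print(st['eef_pos'],st['tool_rot'])
s=grab('scene');t=grab('top')
a=s['pixels'][195:285,280:380,::-1];b=t['pixels'][165:255,190:290,::-1]
cv2.imwrite('pics/c5.png',np.hstack([cv2.resize(a,(400,360),interpolation=3),cv2.resize(b,(400,360),interpolation=3)]))
p=st['eef_pos'];print(proj(s,p-[0,0,73]),proj(t,p-[0,0,73]))
E
```

```text
[572.20091067 202.08769366 214.97889791] [3.14107805e+00 9.01115545e-04 1.28899659e+00]
(np.float64(319.61617874976093), np.float64(232.9488909377246)) (np.float64(222.72328457059035), np.float64(194.75553525634794))
```

View pics/c5.png

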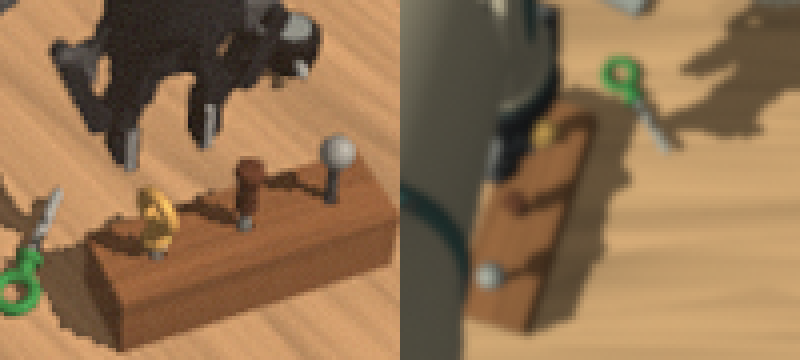

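Call:
send_rows:
  rows:
    - [[0.2,0,1.5,0,0,0],[0.2,0,3,0,0,0],[0.2,0,4.5,0,0,0],[0.2,0,5.5,0,0,0],[0.2,0,6.4,0,0,0],[0.2,0,6.4,0,0,0]]

```text
clock: 7.85
eef_pos: [571.6, 205.3, 149.3]
tool_rot: [-3.139, 0.002, 1.289]
force: [0.4, 1.0, -0.2]
width: 39.9
gripper_force: 0.0
```

Call:
send_rows:
  rows:
    - [[0,0,0,0,0,0],[0,0,0,0,0,0],[0,0,0,0,0,0],[0,0,0,0,0,0],[0,0,0,0,0,0],[0,0,0,0,0,0]]
  grip: 255

```text
clock: 8.45
eef_pos: [572.9, 205.6, 151.6]
tool_rot: [3.14, -0.001, 1.289]
force: [0.6, 0.0, 3.3]
width: 7.2
gripper_force: 58.7
```

Call:
send_rows:
  rows:
    - [[0,0,-1,0,0,0],[0,0,-3,0,0,0],[0,0,-5,0,0,0],[0,0,-7,0,0,0],[0,0,-9,0,0,0],[0,0,-10.5,0,0,0],[0,0,-10.5,0,0,0]]

```text
clock: 9.15
eef_pos: [573.2, 205.8, 258.4]
tool_rot: [3.139, -0.003, 1.289]
force: [0.8, -0.7, -0.9]
width: 7.5
gripper_force: 58.8
```

```bash
python3 - <<'E'
from h import *
st=ctrl.read_state();p,y=st['eef_pos'],st['tool_rot'][2];print(p,st['tool_rot'],st['width'])
print(row(p,y,np.r_[512.5,-107.7,p[2]],1.286))
s=grab('scene');t=grab('top')
a=s['pixels'][165:285,270:370,::-1];b=t['pixels'][165:255,190:290,::-1]
cv2.imwrite('pics/c6.png',np.hstack([cv2.resize(a,(400,480),interpolation=3),cv2.resize(b,(400,480),interpolation=3)]))
E
```

```text
[573.17381602 205.79905893 258.38774981] [ 3.13880961e+00 -2.50117444e-03  1.28885395e+00] 7.508833377355696
[-31.8, 2.89, 0.0, -0.0, -0.0, 0.0]
```

View pics/c6.png

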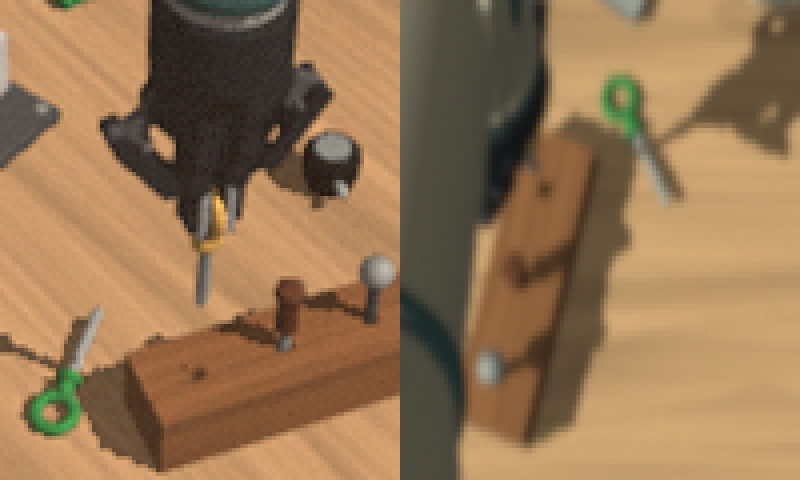

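The pin is held and its hole is empty at c6 (200,374); the tip is at (202,303). I'll check for tilt.

```bash
python3 - <<'E'
from h import *
np.set_printoptions(precision=1,suppress=True)
s=grab('scene');t=grab('top')
f=lambda u,v:(270+u/4-.4,165+v/4-.4)
print('hole',onz(s,*f(200,374),50),onz(t,190+145/4-.4,165+188/5.333-.4,50))
p=ctrl.read_state()['eef_pos']
for z in(-141,-119,-87):print(z,proj(s,p+[0,0,z]))
print('tip obs',f(202,303),'mid obs',f(207,255))
# shank edges by row (grey pixels)
x=s['pixels'].astype(int)
for v in range(224,244):
    r=x[v,312:330]; sat=r.max(1)-r.min(1); k=np.nonzero(sat<28)[0]; print(v,312+k.mean() if len(k) else None,len(k),end=' | ')
E
```

```text
hole [570.2 206.   50. ] [574.2 203.7  50. ]
-141 (np.float64(320.23823284718094), np.float64(241.49252409218357))
-119 (np.float64(320.6728389177767), np.float64(235.4041157701896))
-87 (np.float64(321.328075236621), np.float64(226.22489227003047))
tip obs (320.1, 240.35) mid obs (321.35, 228.35)
224 320.0 3 | 225 None 0 | 226 None 0 | 227 None 0 | 228 None 0 | 229 321.0 1 | 230 321.0 3 | 231 321.0 3 | 232 321.0 3 | 233 321.0 3 | 234 320.5 2 | 235 320.5 2 | 236 320.5 2 | 237 320.5 2 | 238 320.5 2 | 239 320.5 2 | 240 320.0 1 | 241 None 0 | 242 None 0 | 243 None 0 |
```

```bash
python3 - <<'E'
from h import *
np.set_printoptions(precision=1,suppress=True)
s=grab('scene');t=grab('top')
for im,c,r in((s,S(239,43),6),(t,T(683,303),6)):
    g=cv2.cvtColor(im['pixels'],cv2.COLOR_RGB2GRAY); x,y=map(round,c); print(x-r,y-r); print(g[y-r:y+r+1,x-r:x+r+1])
E
```

```text
260 168
[[161 163 159 156 152 152 159 160 165 162 160 159 155]
 [169 165 162 158 154 157 150 159 164 162 163 161 159]
 [169 167 166 173 184 187 171 152 155 162 162 164 163]
 [165 173 187 201 206 211 202 187 171 160 161 163 161]
 [185 186 200 216 225 216 203 200 200 190 176 166 167]
 [202 188 206 218 215 184 161 172 203 209 202 180 166]
 [208 200 208 209 178 135 111 155 205 212 199 179 159]
 [210 200 206 209 178 158 158 190 206 199 189 173 157]
 [214 198 205 207 194 197 201 203 190 181 181 178 158]
 [209 202 203 201 201 201 203 196 181 175 177 177 155]
 [202 203 202 197 201 207 203 167 170 181 177 175 156]
 [202 203 200 200 206 208 191 158 166 186 180 173 163]
 [202 199 204 202 207 188 173 172 173 185 180 178 165]]
316 213
[[208 208 207 207 201 193 194 200 205 203 185 148  97]
 [204 199 195 193 187 176 177 188 200 201 175 125  75]
 [190 185 183 185 184 181 188 203 217 215 185 123  66]
 [173 181 193 200 197 194 199 214 224 221 188 125  66]
 [175 189 203 206 196 183 185 208 222 218 178 116  64]
 [176 191 202 198 174 148 153 187 213 205 163 102  58]
 [162 179 193 192 165 131 131 171 203 202 166 107  58]
 [142 165 186 196 179 155 149 174 201 206 178 122  66]
 [130 159 184 201 200 188 182 190 201 199 176 124  71]
 [123 155 179 198 203 196 188 186 181 172 147 109  74]
 [115 147 167 178 179 169 158 149 137 126 109  90  78]
 [106 134 145 142 135 126 118 108 101  94  86  83  81]
 [ 96 113 117 108 100  95  91  88  87  85  83  82  82]]
```

Call:
send_rows:
  rows:
    - [[-4,0.4,0,0,0,0],[-8,0.8,0,0,0,0],[-12,1.2,0,0,0,0],[-16,1.5,0,0,0,0],[-20,1.9,0,0,0,0],[-24,2.2,0,0,0,0],[-28,2.6,0,0,0,0],[-31.8,2.9,0,0,0,0],[-31.8,2.9,0,0,0,0],[-31.8,2.9,0,0,0,0]]

```text
clock: 10.45
eef_pos: [511.3, -108.8, 255.6]
tool_rot: [-3.141, -0.0, 1.286]
force: [0.3, 0.3, -1.3]
width: 7.7
gripper_force: 58.8
```

```bash
python3 - <<'E'
from h import *
np.set_printoptions(precision=1,suppress=True)
s=grab('scene');t=grab('top')
print('eye',onz(s,265.7,174.08,74),onz(t,321.5,219.0,74),tri(ray(s,265.7,174.08),ray(t,321.5,219.0)))
st=ctrl.read_state();p=st['eef_pos'];print(p,st['tool_rot'],st['width'])
for z in(-141,-119,-87):print(z,proj(s,p+[0,0,z]))
u,v=map(int,proj(s,p+[0,0,-120]))
a=s['pixels'][v-30:v+45,u-50:u+50,::-1]
cv2.imwrite('pics/c7.png',cv2.resize(a,(800,600),interpolation=3));print(u-50,v-30)
E
```

```text
eye [ 510.4 -106.1   74. ] [ 512.7 -107.6   74. ] (array([ 511.6, -106.6,   74.7]), np.float64(2.6772827357441518))
[ 511.9 -106.6  255.5] [-3.1 -0.   1.3] 7.535946038231788
-141 (np.float64(264.60390327118404), np.float64(163.33957270718776))
-119 (np.float64(264.2864094823035), np.float64(157.2290269020953))
-87 (np.float64(263.81038933536655), np.float64(148.06745267961716))
214 127
```

View pics/c7.png

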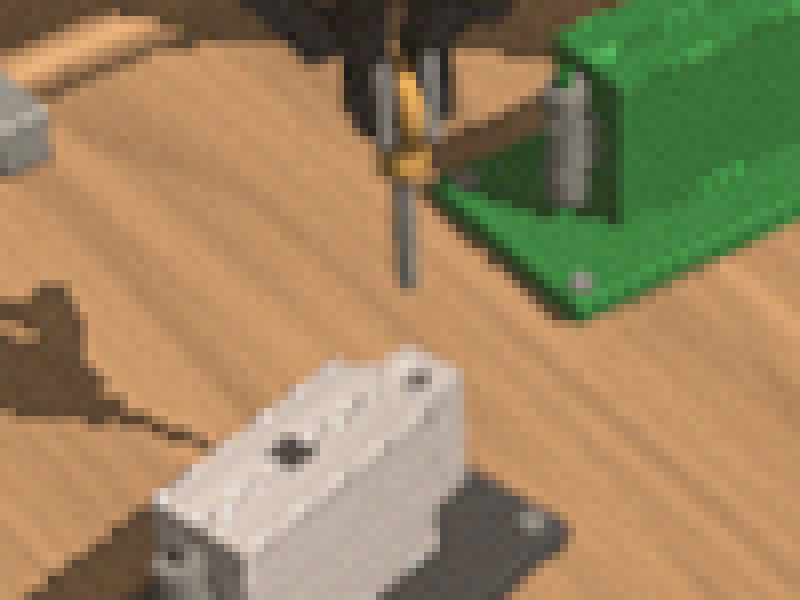

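Call:
send_rows:
  rows:
    - [[0,0,1.2,0,0,0],[0,0,2.4,0,0,0],[0,0,3.2,0,0,0],[0,0,3.7,0,0,0],[0,0,4.2,0,0,0],[0,0,4.6,0,0,0],[0,0,4.6,0,0,0]]

```text
clock: 11.25
eef_pos: [511.7, -108.0, 209.6]
tool_rot: [-3.141, 0.0, 1.289]
force: [-0.3, 0.7, -0.6]
width: 7.7
gripper_force: 58.8
```

Call:
send_rows:
  rows:
    - [[0,0,0.4,0,0,0],[0,0,0.8,0,0,0],[0,0,1.2,0,0,0],[0,0,1.5,0,0,0],[0,0,1.5,0,0,0]]

```text
clock: 11.75
eef_pos: [511.7, -107.9, 194.6]
tool_rot: [-3.141, 0.0, 1.289]
force: [0.5, -0.3, -0.3]
width: 7.7
gripper_force: 58.8
```

Call:
send_rows:
  rows:
    - [[0,0,0.4,0,0,0],[0,0,0.8,0,0,0],[0,0,1.2,0,0,0],[0,0,1.6,0,0,0],[0,0,2.0,0,0,0],[0,0,2.4,0,0,0],[0,0,2.8,0,0,0],[0,0,3.0,0,0,0],[0,0,3.0,0,0,0]]

```text
clock: 12.65
eef_pos: [511.7, -107.9, 164.7]
tool_rot: [-3.141, 0.0, 1.289]
force: [-0.4, 0.2, -0.6]
width: 7.6
gripper_force: 58.8
```

Call:
send_rows:
  rows:
    - [[0,0,0.2,0,0,0],[0,0,0.4,0,0,0],[0,0,0.5,0,0,0],[0,0,0.6,0,0,0],[0,0,0.6,0,0,0]]

```text
clock: 13.15
eef_pos: [511.8, -108.2, 161.5]
tool_rot: [3.14, -0.002, 1.288]
force: [-4.9, 1.3, 24.7]
width: 7.5
gripper_force: 62.5
```

The pin is home: contact at TCP z 161.5 against 161.6 predicted. Next: release, rise, and go to the squeeze hover.

Call:
send_rows:
  rows:
    - [[0,0,-0.25,0,0,0],[0,0,-0.25,0,0,0],[0,0,-0.25,0,0,0],[0,0,-0.25,0,0,0],[0,0,-2,0,0,0],[0,0,-4,0,0,0],[0,0,-6,0,0,0],[0,0,-8,0,0,0],[0,0,-8,0,0,0]]
  grip: 135

```text
clock: 14.05
eef_pos: [512.9, -108.4, 240.8]
tool_rot: [3.137, -0.0, 1.289]
force: [-0.2, -0.3, 0.1]
width: 40.1
gripper_force: 0.0
```

```bash
python3 - <<'E'
from h import *
st=ctrl.read_state();p,y=st['eef_pos'],st['tool_rot'][2];print(p,st['tool_rot'],st['width'])
q=M(-14,0,240)+[-.6,1,0];print(q,row(p,y,q,YM-np.pi))
s=grab('scene');a=s['pixels'][140:215,220:320,::-1]
cv2.imwrite('pics/c8.png',cv2.resize(a,(800,600),interpolation=3))
E
```

```text
[ 512.94425145 -108.40659421  240.84425677] [ 3.13739817e+00 -2.89472182e-04  1.28888352e+00] 40.11988263300526
[586.52730962 -90.59119453 240.        ] [3.76, 6.57, 0.08, -0.0, -0.0, 1.06]
```

View pics/c8.png

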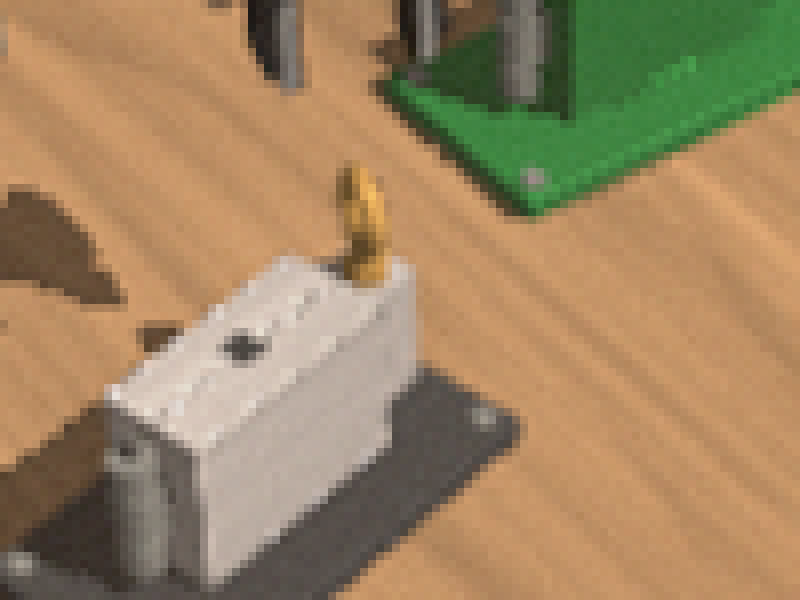

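The pin stands upright with its collar on the top eye, and the halves are shut. I'll move to the seam with the gripper open.

Call:
send_rows:
  rows:
    - [[1.9,3.3,0,0,0,0.15],[3.76,6.57,0,0,0,0.3],[3.76,6.57,0,0,0,0.45],[3.76,6.57,0,0,0,0.6],[3.76,6.57,0,0,0,0.75],[3.76,6.57,0,0,0,0.9],[3.76,6.57,0,0,0,1.06],[3.76,6.57,0,0,0,1.06],[3.76,6.57,0,0,0,1.06],[3.76,6.57,0,0,0,1.06]]
  grip: 0

```text
clock: 15.1
eef_pos: [585.0, -90.1, 238.4]
tool_rot: [-3.141, 0.001, 0.231]
force: [-0.3, -1.5, -0.7]
width: 85.5
gripper_force: 0.0
```

```bash
python3 - <<'E'
from h import *
st=ctrl.read_state();p,y=st['eef_pos'],st['tool_rot'][2];print(p,st['tool_rot'],st['width'])
print(row(p,y,M(-14,0,122)+[-.2,.6,0],YM-np.pi))
E
```

```text
[585.04585913 -90.11819566 238.42909814] [-3.14120771e+00  8.55942118e-04  2.31106108e-01] 85.4895570270093
[0.16, 0.13, 11.64, 0.0, 0.0, -0.0]
```

Call:
send_rows:
  rows:
    - [[0.1,0.1,3,0,0,0],[0.1,0.1,6,0,0,0],[0.1,0.1,8,0,0,0],[0.1,0.1,9.5,0,0,0],[0.1,0.1,10.7,0,0,0],[0.1,0.1,11.6,0,0,0],[0.1,0.1,11.6,0,0,0]]

```text
clock: 15.8
eef_pos: [586.1, -90.8, 122.2]
tool_rot: [-3.141, 0.001, 0.229]
force: [-0.5, -1.0, -0.1]
width: 85.4
gripper_force: 0.0
```

Call:
send_rows:
  rows:
    - [[0,0,0,0,0,0],[0,0,0,0,0,0],[0,0,0,0,0,0],[0,0,0,0,0,0],[0,0,0,0,0,0],[0,0,0,0,0,0],[0,0,0,0,0,0],[0,0,0,0,0,0]]
  grip: 255

```text
clock: 16.6
eef_pos: [587.0, -91.2, 124.0]
tool_rot: [3.141, -0.001, 0.229]
force: [-0.1, -0.6, 6.1]
width: 42.9
gripper_force: 64.2
```

The fingers squeeze at 64 N with the width as expected. I'll check the pin by its colour mask, then hand in.

```bash
python3 - <<'E'
from h import *
def b(p):
    m=cv2.inRange(cv2.cvtColor(p,cv2.COLOR_RGB2HSV),np.array((16,130,100)),np.array((30,255,255)))[155:180,255:275];y,x=np.nonzero(m);return len(x),255+x.mean(),155+y.mean()
now=b(grab('scene')['pixels'])
old=np.zeros((420,560,3),np.uint8);old[140:215,220:320]=cv2.resize(cv2.imread('pics/c8.png'),(100,75),interpolation=cv2.INTER_AREA)[:,:,::-1]
print(now,b(old));st=ctrl.read_state();print(st['clock'],st['gripper_force'],st['force'])
if abs(now[1]-b(old)[1])<1.5 and abs(now[2]-b(old)[2])<2: print(ctrl.finish_job())
E
```

```text
(60, np.float64(265.2), np.float64(166.63333333333333)) (65, np.float64(265.16923076923075), np.float64(167.09230769230768))
16.65 64.17195081710815 [-0.43988048 -1.25576508  5.96601253]
the job is handed in; nothing more can be done
None
```

The job is handed in at 16.65 s: the mould is shut, the pin is home through the eyes, and the gripper is holding the halves squeezed at about 64 N. The green look-alike pin was knocked over on the way and lies on the bench; it is not in the bystander list.

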